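Feel for the nose and load the spacer sleeve in the V-block

TASK

The bright aluminium spacer sleeve lying in a wooden saddle looks much alike at both ends, but one end is stepped down to a thinner nose: before lifting it, feel one of its ends with the gripper to find out which. Then pick it up, turn it end for end if need be, and lay it, without dropping it, level and centred lengthwise in the steel V-block, its nose in the gap of the red fork that only the nose fits. Let go of it there, and leave the brass sleeve alone.

Things in the scene. Friction and masses are not known exactly. Their poses are not given: they have to be found in the camera images.
- sleeve_mid (a point): Centre of the loose bright aluminium sleeve (on its axis, half-way along and up). Round, level, 100 mm long, 0.2 kg: 44 mm diameter over 64 mm, and at one end only a 36 mm long nose of 24 mm diameter. Both end faces show a 14 mm dark bore. A pinch across an end closes to 24 mm on the nose, to 44 mm on the full diameter.
- saddle_a: The fixed wooden saddle that holds the aluminium sleeve; origin at the middle of its underside, on the bench. A V 36 mm long and 30 mm wide under the sleeve's middle, on a base plate 60 x 64 mm, 8 mm thick. The sleeve's axis lies 45 mm above the bench, its ends overhang the V, free to be pinched.
- sleeve_end1 (a point): Centre of one end face of the aluminium sleeve, 50 mm from its centre along its axis. Whether this end has the nose is not told: it must be felt (or seen).
- sleeve_end2 (a point): Centre of the other end face of the aluminium sleeve, 50 mm from its centre the opposite way.
- seat (a point): Where the sleeve's centre belongs in the fixed steel V-block: over the middle of the V, 55 mm above the bench, on the axis of a 44 mm round lying in it. x runs level along the V towards the red fork, z up. The V is 44 mm long, 30 mm wide: narrower than the sleeve, so fingers pass on either side.
- vblock: The V-block, fixed; origin at the middle of its underside, below the seat, same axes as the seat. Its dark base plate is 120 mm (along the V) x 80 mm, 12 mm thick. The red fork stands across the V 37 mm from the seat along x: two posts 8 mm thick, 40 mm apart, tops 59 mm above the bench. The sleeve's nose lies between them; its full diameter would ride up on them.
- brass_mid (a point): Centre of the plain brass sleeve (44 mm diameter, 100 mm long, no nose), a bystander lying in a second, equal wooden saddle, axis 45 mm above the bench. Leave it alone.
There are look-alikes about, which are no part of the job. There is more than one size of the part that bears sleeve_mid; the job needs the largest.

How it is judged:
By the outcome, as a careful person would: the job done as asked, in the order asked, and still so for the second after the job is handed in, with the robot touching nothing.
It also fails if it takes over 54 s, if anything falls off the work surface, if the arm or the gripper's body presses on something with over 40 N, if the wrist force passes 120 N, or if a joint passes its speed limit or range.

ROBOT

A 6-joint arm with a two-finger parallel gripper is mounted at the origin on the work surface. World frame = base frame: x ahead of the robot, y to its left, z up, the work surface at z = 0. Lengths are in m, angles in degrees, forces in N, time in s.
With the tool pointing down it reaches from about 0.375 to 0.75 m from the base axis. Payload 9 kg.
Tool frame: the origin (TCP) lies where the fingers leave the gripper's body, on its centre line; the fingertips stand 73 mm ahead of it and the grasp point (between the pads) lies 54 mm ahead of it (robot.tip_reach is the distance from the TCP to the fingertips, in m); z points along the fingers, y is the direction in which the jaws open and shut (so a half turn about z gives the same grasp; the last joint's range is limited). The gripper opens to 85 mm and grips with 20 to 120 N. Pads are 22 mm wide; open, the fingers measure 114 mm over their backs; the gripper's body (76 mm by 85 mm) begins 54 mm behind the grasp point. The pads swing forward as they close: fully open they stand 13 mm farther back than shut.
Start: joints at [-87.817, 5.964, 5.575, 89.605, 0, 77.527], TCP at [0.152, -0.58, 0.304] pointing down, gripper open.
Joint ranges: [-171.21, 171.21], [-48.23, 106.86], [-62.78, 66.21], [-105.2, 120.99], [-86.42, 89.51], [-180, 180]. Speed limits (degrees/s): [127.2, 127.2, 147.25, 180, 180, 180].

INTERFACE

Orientations are given as [roll, pitch, yaw] about the fixed x, y, z axes, in that order (R = Rz(yaw) Ry(pitch) Rx(roll)).
In Python, from plant import robot gives the robot as it stands. Calls block until the motion is done:
- robot.move_pose(position, orientation): joint-space move of the TCP to a pose.
- robot.line_to(position, vel=0.15, rotation=None, guard=None): straight line of the TCP; rotation=None keeps the orientation; vel is the mean speed in m/s. With guard (N) it stops when the force on the tool has changed by that much, and returns True; else False.
- robot.goto_joints(angles): joint-space move.
- robot.set_gripper(opening): finger opening in m; the grip force is fixed at half the most; returns when the fingers have stopped.
- robot.pause(seconds).
- robot.ik(position, orientation): joint angles nearest the present ones, or None.
- robot.observe(): the state.
- robot.grab_frame(name): name is "scene" or "top"; returns the picture (384x512x3 uint8, blue, green, red); there is no depth.
- robot.get_calibration(name): a dict with "vertical_fov" (degrees; the focal length in pixels is half the picture's height over the tangent of half this angle, whatever the lens; pixels are square), "cx", "cy" (the principal point, pixels), "rvec" (rotation vector, rad) and "tvec" (3), from world to camera coordinates, as OpenCV has them. Camera axes: x right, y down, z forward; pixel columns grow to the right and rows downward; lengths in m; the calibration is good to about 2 mm. A picture is of the moment at which its call begins. get_calibration takes no time and is no camera call.
A pose or a line that the arm cannot do raises robot.IKError and nothing moves.
- robot.job_done(): hands the job in, once; it reports no verdict.
The state is a dict: "time": time; "q": joint angles; "qvel": joint speeds; "joint_torque": joint torques, N m; "tool_pos": TCP position; "tcp_rot": TCP orientation; "ft_force": force on the tool from outside, world axes, zero at the start; "torque": the same for the moment, N m; "gripper_width": finger opening in m.
Only numpy, scipy, OpenCV 4.12 (cv2) and the standard library are available. Lean on these libraries where they do the work, as an engineer would, in place of code of your own. Each camera call takes 0.05 s, during which the arm holds its last target. There are 200 camera calls.

## Working session

There is one attempt and no reset: what is moved stays moved. The work goes in short steps, each a Python script; the robot and the scene stay as the last script left them, time stands still between calls to the robot, and variables do not carry over. Pictures are saved under pics/ and viewed, about 8 in all and at most 12, crops included, and the job is handed in when it is done.

```bash
ls; mkdir -p pics
python3 - <<'E'
from plant import robot
import cv2
for n in("scene","top"):
    cv2.imwrite(f"pics/{n}0.png",robot.grab_frame(n)); print(n,robot.get_calibration(n))
a,b=cv2.imread("pics/scene0.png"),cv2.imread("pics/top0.png")
cv2.imwrite("pics/s0b.png",cv2.resize(a,(800,600),interpolation=cv2.INTER_CUBIC))
cv2.imwrite("pics/t0b.png",cv2.resize(b,(800,600),interpolation=cv2.INTER_CUBIC))
print(robot.observe())
E
```

```text
pics
scene {'vertical_fov': 44.98618860312108, 'cx': 252.26262798852136, 'cy': 190.70703562977178, 'rvec': array([ 1.12874645,  2.57973658, -0.7885517 ]), 'tvec': array([ 0.37196236, -0.30334371,  1.28688385])}
top {'vertical_fov': 54.26186870982165, 'cx': 252.41151745643074, 'cy': 192.35546614628478, 'rvec': array([ 2.22791738, -2.17004602,  0.04196358]), 'tvec': array([0.00476451, 0.51491131, 0.96687914])}
{'time': 0.1, 'q': array([-8.78169762e+01,  5.99432687e+00,  5.53268762e+00,  8.96065068e+01,
       -1.28436052e-03,  7.75248438e+01]), 'qvel': array([-0.01000463,  0.07352709,  0.17416183, -0.06375779,  0.11994982,
        0.04156295]), 'joint_torque': array([ 5.33308194e-03, -5.58211470e+01,  5.04713738e+01,  1.33646216e-02,
       -2.51817091e-04, -2.00776995e-06]), 'tool_pos': array([ 0.15180775, -0.58025053,  0.30322021]), 'tcp_rot': array([-1.79933185e+02, -1.34666054e-02,  1.46581728e+01]), 'ft_force': array([ 0.22808972,  0.08062524, -0.97716635]), 'torque': array([-0.05341731,  0.01098074,  0.00853858]), 'gripper_width': 0.08539653560023994}
```

View pics/t0b.png

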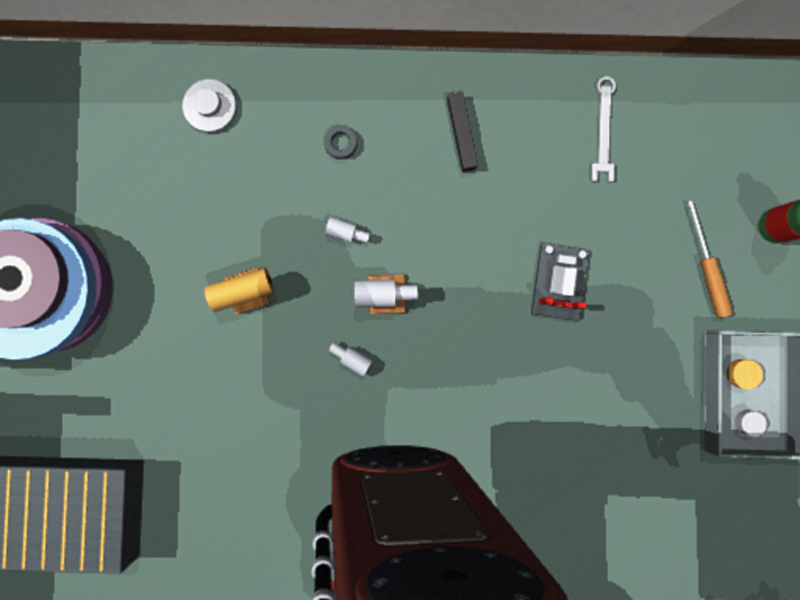

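View pics/s0b.png

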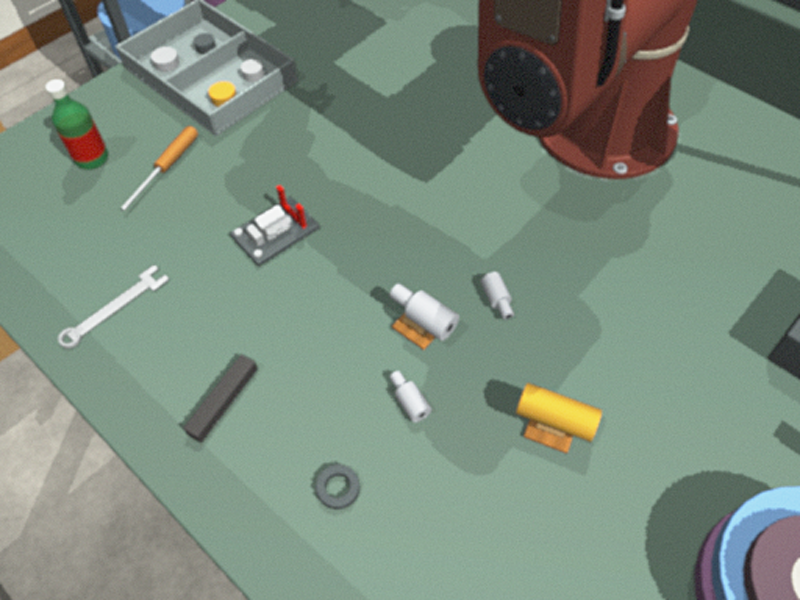

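Top view (800x600 px): the candidates are the sleeve in the saddle at (386,293) with its thin end at right, two small loose stepped sleeves at (347,230) and (352,358), and brass at (238,290). I choose (386,293): it is the largest and the only aluminium one in a saddle. The V-block is at (563,282), with its red fork on the robot side. Next I measure and check a close crop.

```bash
cat > h.py <<'E'
import cv2,numpy as np
from plant import robot
def cam(n):
    c=robot.get_calibration(n);R=cv2.Rodrigues(c["rvec"])[0];t=np.array(c["tvec"]).ravel()
    return c,R,t,192/np.tan(np.radians(c["vertical_fov"]/2))
def cast(n,uv,z):
    c,R,t,f=cam(n);uv=np.atleast_2d(uv).astype(float)
    d=np.c_[(uv[:,0]-c["cx"])/f,(uv[:,1]-c["cy"])/f,np.ones(len(uv))]@R
    o=-R.T@t
    return o+d*((z-o[2])/d[:,2])[:,None]
def proj(n,P):
    c,R,t,f=cam(n);p=np.atleast_2d(P)@R.T+t
    return np.c_[c["cx"]+f*p[:,0]/p[:,2],c["cy"]+f*p[:,1]/p[:,2]]
def comp(mask,uv):
    k,l,s,c=cv2.connectedComponentsWithStats(mask.astype(np.uint8))
    i=min(range(1,k),key=lambda i:np.hypot(*(c[i]-uv))+(1e3 if s[i,4]<15 else 0))
    return l==i
E
cat > m.py <<'E'
from h import *
im=cv2.imread("pics/top0.png");hsv=cv2.cvtColor(im,cv2.COLOR_BGR2HSV).astype(int)
print("cam",[np.round(-cam(n)[1].T@cam(n)[2],3) for n in("top","scene")])
def rect(m,z,name):
    cn=max(cv2.findContours(cv2.resize(m.astype(np.uint8)*255,None,fx=4,fy=4,interpolation=cv2.INTER_LINEAR)//128,0,1)[0],key=cv2.contourArea)[:,0]
    P=cast("top",(cn+.5)/4-.5,z)[:,:2]
    r=cv2.minAreaRect((P*1000).astype(np.float32));print(name,np.round(r[0],1),np.round(r[1],1),round(r[2],1));return P
sl=comp((hsv[...,1]<45)&(hsv[...,2]>125),np.array([386,293])*.64)
P=rect(sl,.045,"sleeve")
red=((hsv[...,0]<8)|(hsv[...,0]>172))&(hsv[...,1]>150)&(hsv[...,2]>90)
yy,xx=np.mgrid[:384,:512]
red&=(abs(xx-360)<30)&(abs(yy-193)<15); rect(red,.055,"red")
pl=comp((abs(xx-360)<24)&(abs(yy-180)<30)&~((hsv[...,0]>60)&(hsv[...,0]<88)&(hsv[...,1]>38)),(360,180));rect(pl,.012,"plate")
wh=comp((hsv[...,1]<60)&(hsv[...,2]>125)&(abs(xx-360)<24)&(abs(yy-178)<25),(361,178));rect(wh,.045,"steel")
s=cv2.imread("pics/scene0.png")
def crop(i,u,v,w):return cv2.resize(i[v-w:v+w,u-w:u+w],(390,290*390//290)[:2],interpolation=cv2.INTER_CUBIC)[45:345]
ov=im.copy();ov2=im.copy()
out=np.vstack([np.hstack([crop(im,247,187,36),crop(im,360,180,36)]),np.hstack([crop(s,273,200,36),crop(s,176,144,36)])])
cv2.imwrite("pics/c1.png",out)
mm=np.zeros_like(im);mm[sl]=255;mm[pl]=(90,90,90);mm[wh]=255;mm[red]=(0,0,255)
cv2.imwrite("pics/mask.png",cv2.resize(mm[130:230,220:400],None,fx=4,fy=4,interpolation=0))
E
python3 m.py
```

```text
cam [array([0.474, 0.015, 0.987]), array([0.95 , 0.396, 0.909])]
sleeve [526.3  33.5] [ 42.2 105.2] 1.5
red [ 517.  -248.4] [74.6 12.7] 83.7
plate [ 554.2 -259.7] [ 92.5 123.2] 83.7
steel [ 553.9 -252.4] [40.7 48.1] 82.8
```

View pics/c1.png

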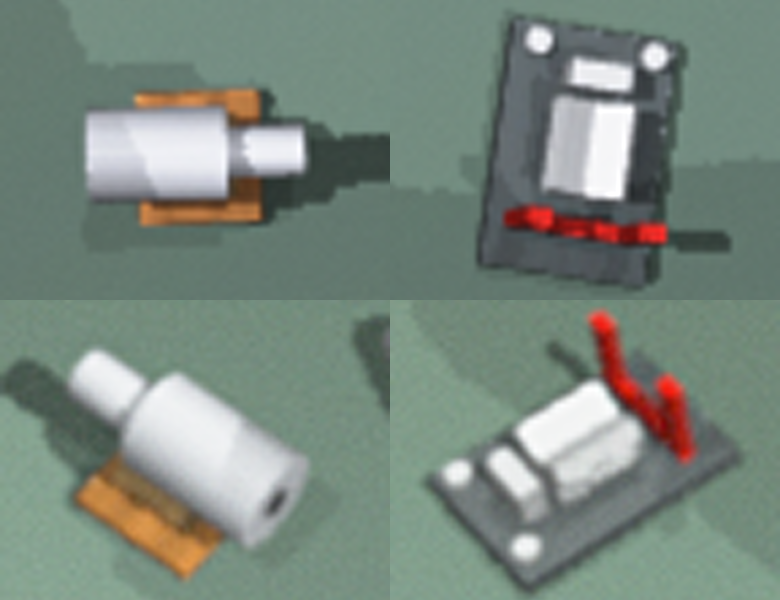

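View pics/mask.png

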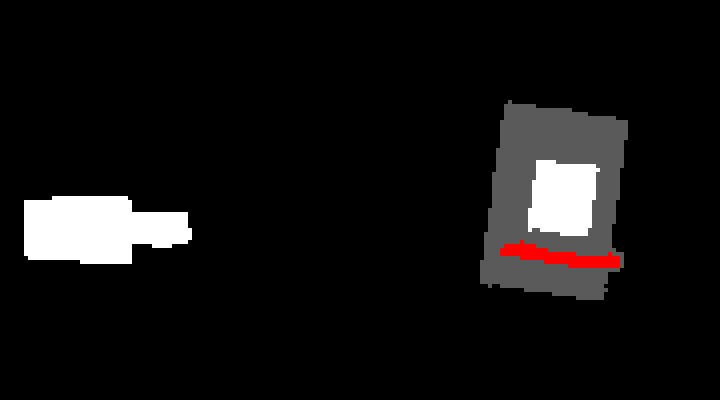

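```bash
cat > m2.py <<'E'
from h import *
im=cv2.imread("pics/top0.png");s=cv2.imread("pics/scene0.png");hsv=cv2.cvtColor(im,cv2.COLOR_BGR2HSV).astype(int)
sl=comp((hsv[...,1]<45)&(hsv[...,2]>125),np.array([386,293])*.64)
# centreline from column midpoints
C=[]
for u in np.where(sl.any(0))[0]:
    v=np.where(sl[:,u])[0];C.append((u,v.mean(),len(v)))
C=np.array(C);print(C.round(1).tolist())
P=cast("top",C[2:-2,:2],.045);k=np.polyfit(P[:,1],P[:,0],1);print("axis dx/dy",k[0],"x at y=33mm",np.polyval(k,.033))
posts=cast("top",[[351.7,192.4],[372.4,195.3]],.059);print("posts",posts.round(4))
f=posts.mean(0);d=posts[1]-posts[0];a=np.array([d[1],-d[0],0]);a/=np.linalg.norm(a);print("axis",a,np.degrees(np.arctan2(a[1],a[0])),"seat",f-.037*a)
seat=f-.037*a;b=np.array([-a[1],a[0],0])
W=lambda x,y,z:seat*[1,1,0]+a*x+b*y+[0,0,z]
pts=[W(x,y,.012) for x in(-.06,.06) for y in(-.04,.04)]+[W(.037,y,.059) for y in(-.02,.02)]+[W(x,y,.04) for x in(-.022,.022) for y in(-.015,.015)]
sm=np.array([np.polyval(k,.033),.033,.045]);ax=np.array([k[0],1,0])/np.hypot(k[0],1)
pts2=[sm+.05*ax,sm-.05*ax,sm]
def draw(n,i,u,v,w=36,S=390/72):
    c=cv2.resize(i[v-w:v+w,u-w:u+w],(390,390),interpolation=cv2.INTER_CUBIC)
    for j,p in enumerate(proj(n,pts+pts2)):
        q=((p-[u-w,v-w]+.5)*S).round().astype(int)
        if (q>0).all() and (q<390).all(): cv2.circle(c,tuple(map(int,q)),2,[(0,255,255),(255,255,0),(255,0,255),(0,255,0)][(j>3)+(j>5)+(j>9)],-1)
    return c[45:345]
cv2.imwrite("pics/c2.png",np.vstack([np.hstack([draw("top",im,247,187),draw("top",im,360,180)]),np.hstack([draw("scene",s,273,200),draw("scene",s,176,144)])]))
E
python3 m2.py
```

```text
[[226.0, 186.5, 14.0], [227.0, 187.0, 15.0], [228.0, 187.0, 15.0], [229.0, 187.0, 15.0], [230.0, 187.0, 15.0], [231.0, 187.0, 15.0], [232.0, 187.0, 15.0], [233.0, 186.5, 16.0], [234.0, 186.5, 16.0], [235.0, 186.5, 16.0], [236.0, 186.5, 16.0], [237.0, 186.5, 16.0], [238.0, 186.5, 16.0], [239.0, 186.5, 16.0], [240.0, 187.0, 17.0], [241.0, 187.0, 17.0], [242.0, 187.0, 17.0], [243.0, 187.0, 17.0], [244.0, 187.0, 17.0], [245.0, 187.0, 17.0], [246.0, 187.0, 17.0], [247.0, 187.0, 17.0], [248.0, 187.0, 17.0], [249.0, 187.0, 17.0], [250.0, 187.0, 17.0], [251.0, 187.0, 17.0], [252.0, 187.5, 16.0], [253.0, 186.5, 8.0], [254.0, 186.5, 8.0], [255.0, 186.5, 8.0], [256.0, 186.5, 8.0], [257.0, 186.5, 8.0], [258.0, 187.0, 9.0], [259.0, 187.0, 9.0], [260.0, 187.0, 9.0], [261.0, 187.0, 9.0], [262.0, 187.0, 9.0], [263.0, 186.5, 8.0], [264.0, 186.5, 8.0], [265.0, 186.5, 8.0], [266.0, 186.5, 8.0], [267.0, 188.0, 3.0]]
axis dx/dy -0.027973211533418228 x at y=33mm 0.5267732154224919
posts [[ 0.519  -0.2278  0.059 ]
 [ 0.5131 -0.2791  0.059 ]]
axis [-0.99358404  0.11309624  0.        ] 173.50616885207054 seat [ 0.55280949 -0.25764796  0.059     ]
```

View pics/c2.png

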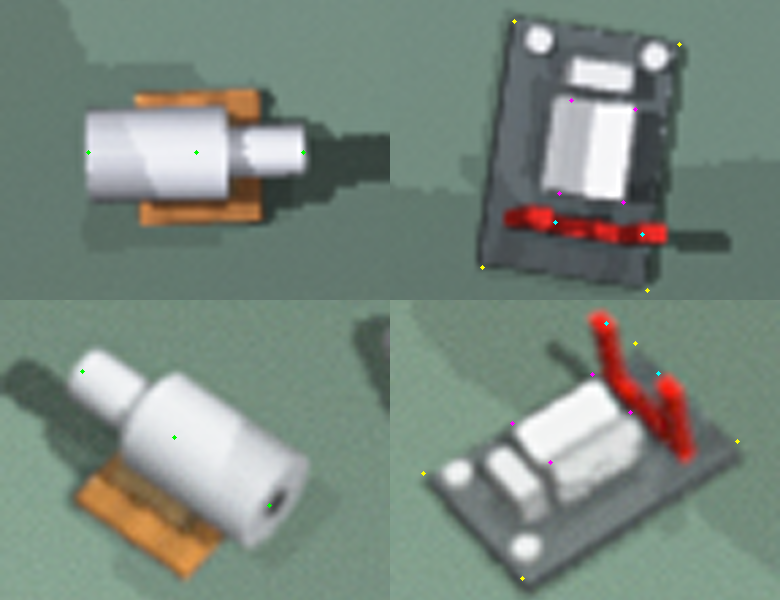

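The overlay fits: the sleeve end points land on its ends in the top view, and the bore in the scene view is within about 3 mm. Seat estimate is x≈0.5545, y≈-0.2575, axis yaw 173.5. Next I feel the end at -y.

```bash
cat >> h.py <<'E'
SM=np.array([.5268,.0329,.045]);NA=-88.4
nd=np.array([np.cos(np.radians(NA)),np.sin(np.radians(NA)),0])
def st(s=""):
    o=robot.observe();print(s,round(o["time"],2),"pos",np.round(o["tool_pos"],4),"rpy",np.round(o["tcp_rot"],1),"F",np.round(o["ft_force"],1),"w",round(o["gripper_width"],4),"q6",round(o["q"][5],1))
E
python3 - <<'E'
from h import *
p=SM+.035*nd+[0,0,.054]
robot.move_pose(p+[0,0,.12],[180,0,NA]);st("above")
print(robot.line_to(p,vel=.12,guard=8));st("down")
robot.set_gripper(.034);st("34")
robot.set_gripper(.0);st("shut")
cv2.imwrite("pics/f.png",cv2.resize(robot.grab_frame("top")[130:250,190:350],(800,600),interpolation=cv2.INTER_CUBIC))
E
```

```text
above 2.8 pos [ 0.5279 -0.0025  0.2191] rpy [-180.    -0.   -88.5] F [-0.2  0.4  0. ] w 0.0854 q6 -106.0
False
down 3.95 pos [ 0.5283 -0.0023  0.0999] rpy [-179.9   -0.   -88.4] F [0.2 0.3 0.8] w 0.0854 q6 -106.0
34 4.5 pos [ 0.5278 -0.0021  0.099 ] rpy [-180.    -0.   -88.4] F [-0.6  0.3 -0.3] w 0.0337 q6 -106.0
shut 4.75 pos [ 0.5278 -0.0021  0.0991] rpy [-180.    -0.   -88.4] F [-0.5 -0.3  1.4] w 0.022 q6 -106.0
```

View pics/f.png

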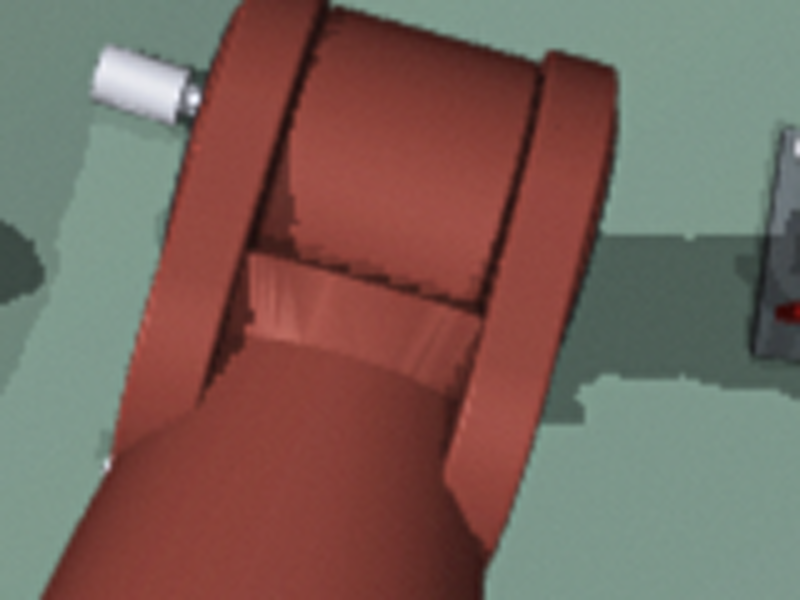

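The end at -y closes to about 22 mm, so the nose is at -y. Lateral force was only about 0.5 N, so the jaws are centred. Now grasp the full diameter near the centre of mass, 11 mm from the middle.

Run:
```python
from h import *
robot.set_gripper(.085)
p=SM+.035*nd+[.0005,0,.054]
robot.line_to(p+[0,0,.08],vel=.15)
g=SM-.011*nd+[.0005,0,.054]
robot.line_to(g+[0,0,.08],vel=.15)
print(robot.line_to(g,vel=.12,guard=8));st("down")
robot.set_gripper(.05);st("50")
robot.set_gripper(.0);st("shut")
robot.line_to(g+[0,0,.02],vel=.06);st("lift")
robot.line_to(g+[0,0,.12],vel=.15);robot.pause(.2);st("lift")
cv2.imwrite("pics/g_top.png",robot.grab_frame("top"))
im=robot.grab_frame("scene");cv2.imwrite("pics/g_scene.png",im)
u,v=proj("scene",SM+[0,0,.12])[0].astype(int);print(u,v)
cv2.imwrite("pics/g.png",cv2.resize(im[max(v-60,0):v+60,u-80:u+80],(800,600),interpolation=cv2.INTER_CUBIC))
```

```text
False
down 7.39 pos [0.5274 0.0437 0.0997] rpy [-179.9   -0.   -88.4] F [-0.  -0.1  0. ] w 0.085 q6 -101.0
50 7.83 pos [0.5271 0.0439 0.0992] rpy [-180.    -0.   -88.4] F [-0.7 -0.2 -0.5] w 0.0504 q6 -101.0
shut 8.06 pos [0.5263 0.0439 0.0995] rpy [179.9  -0.  -88.4] F [-6.6 -0.4  9.4] w 0.0427 q6 -101.0
lift 8.54 pos [0.5273 0.0438 0.1194] rpy [-180.    -0.   -88.4] F [ 0.3 -0.3 -2.2] w 0.0423 q6 -101.0
lift 9.56 pos [0.5265 0.044  0.2178] rpy [179.9   0.  -88.4] F [ 0.9 -0.1 -1. ] w 0.0422 q6 -101.0
269 164
```

View pics/g.png

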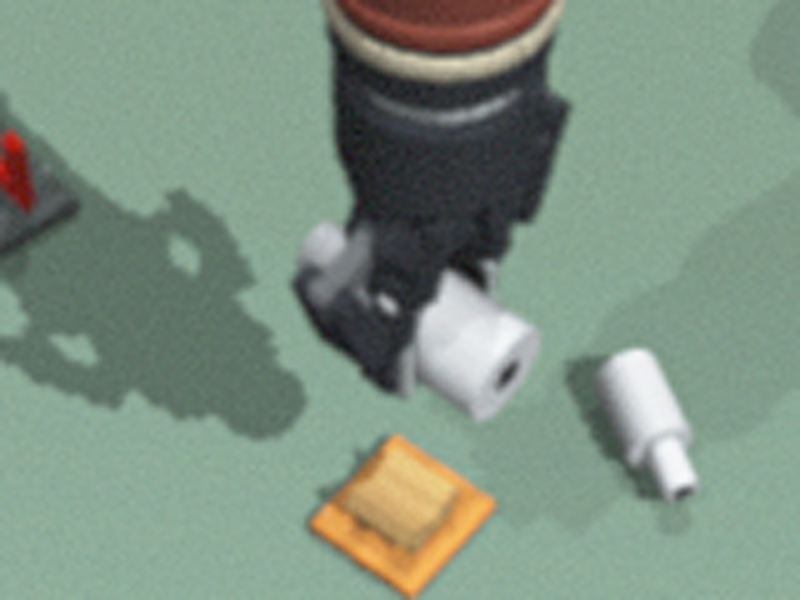

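The sleeve is held level with its nose towards the V-block side; its bore is at crop (509,372) and the small look-alike is untouched. Next I check for slip, then carry it over the seat.

```bash
cat >> h.py <<'E'
SEAT=np.array([.5545,-.2575,.055]);VA=173.5
va=np.array([np.cos(np.radians(VA)),np.sin(np.radians(VA)),0])
E
python3 - <<'E'
from h import *
for s,px in((SM,(287.6,208.8)),(SM+[0,0,.119],(290.5,178.2))):
    e=s-.05*nd; J=(proj("scene",e+.001*nd)-proj("scene",e-.001*nd))[0]/2
    d=np.array(px)-proj("scene",e)[0]; print("px resid",d.round(2),"along nose mm",d@J/(J@J))
t=SEAT-.011*va+[0,0,.054]
print(robot.ik(t,[180,0,VA]),robot.ik(t,[180,0,VA-360]))
robot.move_pose(t+[0,0,.10],[180,0,VA-360]);st("over")
robot.line_to(t+[0,0,.03],vel=.12);robot.pause(.3);st("near")
a=robot.grab_frame("scene");b=robot.grab_frame("top")
cv2.imwrite("pics/n_s.png",a);cv2.imwrite("pics/n_t.png",b)
def c(i,u,v,w):return cv2.resize(i[v-w:v+w,u-w:u+w],(400,400),interpolation=cv2.INTER_CUBIC)
cv2.imwrite("pics/n.png",np.hstack([c(a,176,144,40),c(b,360,180,40)]))
E
```

```text
px resid [ 1.54 -0.92] along nose mm -1.6278330457468813
px resid [ 1.7  -0.03] along nose mm -2.8734637225476916
[-36.61904773  12.95647055  -7.14007418  69.90345527   0.
 -30.11904773] [-36.61904773  12.95647055  -7.14007418  69.90345527   0.
 -30.11904773]
over 10.82 pos [ 0.5655 -0.258   0.209 ] rpy [180.   -0.  173.6] F [-0.4  0.3 -1.9] w 0.0427 q6 -30.2
near 11.86 pos [ 0.5657 -0.259   0.1397] rpy [-1.800e+02  1.000e-01  1.735e+02] F [-0.1 -0.3 -2.3] w 0.0423 q6 -30.1
```

View pics/n.png

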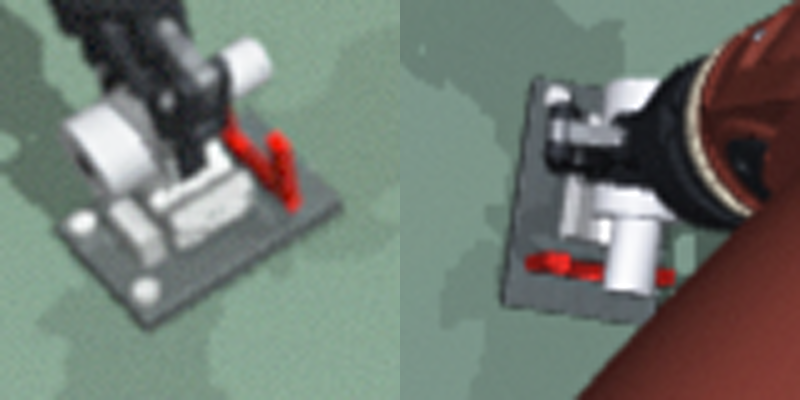

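The nose points to the fork, between the posts in plan (nose at crop (634,260), posts at about (555,262) and (665,275), to be corrected for parallax). I check this numerically, then lower with a guard and watch the lateral force.

Run:
```python
from h import *
S=SEAT+[0,0,.0305]
print("nose pt pred crop",(proj("top",[S+.035*va,S+.05*va])-[320,140])*5+[400,0])
im=cv2.imread("pics/n_t.png");hsv=cv2.cvtColor(im,cv2.COLOR_BGR2HSV).astype(int)
for v in (188,190,192,194,196,198,199,200):
    u=[x for x in range(350,380) if hsv[v,x,1]<45 and hsv[v,x,2]>125];print(v,u[:1],u[-1:])
t=SEAT-.011*va+[0,0,.054]
r=robot.line_to(t+[0,0,.006],vel=.08,guard=5);robot.pause(.2);st(r)
if not r:
    r=robot.line_to(t+[0,0,-.002],vel=.02,guard=5);st(r);robot.pause(.3);st("held")
```

```text
nose pt pred crop [[626.46075554 259.57277092]
 [622.49538341 290.42114566]]
188 [360] [378]
190 [361] [378]
192 [361] [370]
194 [361] [377]
196 [361] [370]
198 [366] [370]
199 [] []
200 [] []
False 12.61 pos [ 0.5657 -0.2589  0.1155] rpy [-180.     0.   173.5] F [-0.4 -0.2 -1.8] w 0.0426 q6 -30.1
True 12.95 pos [ 0.5658 -0.2589  0.1101] rpy [-1.800e+02  1.000e-01  1.735e+02] F [0.9 0.7 4.5] w 0.0422 q6 -30.1
held 13.25 pos [ 0.5658 -0.2589  0.1101] rpy [-1.800e+02  1.000e-01  1.735e+02] F [-0.4 -0.1  5.2] w 0.0425 q6 -30.1
```

Run:
```python
from h import *
a=robot.grab_frame("scene");b=robot.grab_frame("top")
cv2.imwrite("pics/p_s.png",a);cv2.imwrite("pics/p_t.png",b)
def c(i,n,u,v,w):
    k=cv2.resize(i[v-w:v+w,u-w:u+w],(400,400),interpolation=cv2.INTER_CUBIC)
    P=[SEAT+.05*va,SEAT-.05*va]
    for p in proj(n,P):
        q=((p-[u-w,v-w]+.5)*200/w).round().astype(int);cv2.circle(k,tuple(map(int,q)),2,(0,255,0),-1)
    return k
cv2.imwrite("pics/p.png",np.hstack([c(a,"scene",172,144,36),c(b,"top",360,180,36)]))
```

```text
(no output)
```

View pics/p.png

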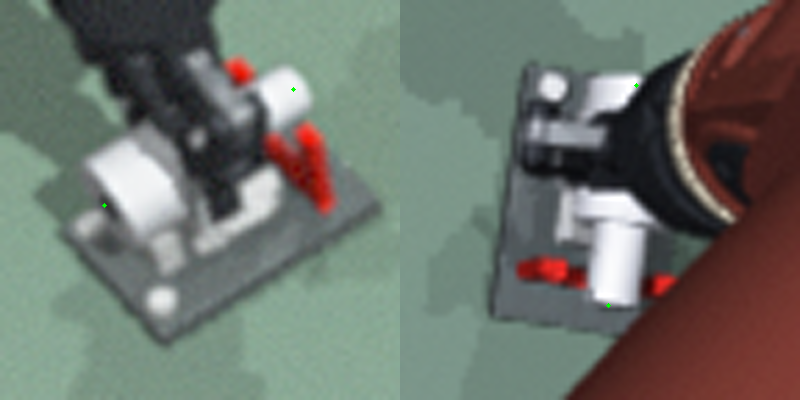

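Run:
```python
from h import *
g=cv2.cvtColor(cv2.imread("pics/p_s.png"),cv2.COLOR_BGR2GRAY)
print("pred",proj("scene",SEAT-.05*va)); print(g[134:150,148:166])
g=cv2.cvtColor(cv2.imread("pics/n_s.png"),cv2.COLOR_BGR2GRAY)
p=proj("scene",SEAT-.05*va+[0,0,.0305])[0];print("pred",p);u,v=p.astype(int);print(u-8,v-9);print(g[v-9:v+7,u-8:u+10])
```

```text
pred [[154.22390817 144.44038515]]
[[106 106 106 101 104 113 126 154 178 202 210 217 198 157 148 153 153 150]
 [108 106 105 108 120 142 168 191 211 221 224 226 221 184 163 150 150 156]
 [106 105 112 132 163 187 205 217 221 228 230 234 231 231 217 182 151 147]
 [102 106 114 146 185 216 225 225 229 232 233 236 240 241 240 230 183 149]
 [107 110 114 130 168 218 232 233 234 237 237 239 241 242 243 243 228 180]
 [109 106 107 114 133 183 227 237 240 239 240 241 242 242 243 243 243 227]
 [105 104 108 109 110 136 194 237 244 243 241 242 242 242 243 243 244 243]
 [104 105 108 107 112 110 150 217 244 245 242 242 241 242 242 242 242 242]
 [108 106 105 111 110 107 116 170 232 244 242 242 241 242 241 239 238 234]
 [105 106 103 105 105 100  76 114 176 234 243 243 241 240 238 235 232 229]
 [108 104 103 107 104  96  67  68 127 199 242 243 239 237 233 229 224 221]
 [108 100 106 113 116 113  92  56  85 156 224 237 234 231 226 221 216 207]
 [102 110 124 148 160 161 126  82  64 111 176 222 231 225 221 213 203 188]
 [112 127 160 177 180 171 139 102  78  98 142 194 220 219 208 197 187 176]
 [117 145 184 1
[... 677 characters left out ...]
243 241 241 242 241 242]
 [109 105 108 108 107 109 110 107  95 111 169 230 244 242 242 242 240 240]
 [104 103 105 106 108 105 106 107  79  77 118 192 237 245 242 240 238 235]
 [105 106 108 105 103 102 108 107  82  58  84 146 214 241 241 236 234 230]
 [104 109 108 106 104 108 107 102 102  65  57 101 166 223 235 235 228 222]
 [103 105 106 106 108 106 107 108 104  95  65  80 125 177 227 228 223 214]
 [107 104 107 107 103 105 103 108 108 108  97  93 111 146 194 217 214 201]
 [106 107 105 104 104 108 111 105 107 107 108 112 109 122 163 199 198 185]
 [103 108 106 102 109 107 103 103 106 104 109 116 117 115 136 171 179 168]
 [103 106 106 105 105 106 105 106 104 104 107 115 125 119 117 141 153 145]]
```

The end silhouette centre is about (156,143) px, against (154.2,144.4) predicted. That is the same calibration offset as before, so the sleeve is level and placed as planned. Release.

Run:
```python
from h import *
t=SEAT-.011*va+[0,0,.054]
robot.line_to(t+[0,0,.0004],vel=.02,guard=8);st("seat")
robot.set_gripper(.055);st("55")
robot.set_gripper(.085);st("open")
p=robot.observe()["tool_pos"]
robot.line_to(p+[0,0,.13],vel=.12);st("up")
robot.goto_joints([-95,5.964,5.575,89.605,0,0]);robot.pause(.3);st("away")
a=robot.grab_frame("scene");b=robot.grab_frame("top")
cv2.imwrite("pics/e_s.png",a);cv2.imwrite("pics/e_t.png",b)
def c(i,n,u,v,w):
    k=cv2.resize(i[v-w:v+w,u-w:u+w],(400,400),interpolation=cv2.INTER_CUBIC)
    for p in proj(n,[SEAT+.05*va,SEAT-.05*va]):
        q=((p-[u-w,v-w]+.5)*200/w).round().astype(int);cv2.circle(k,tuple(map(int,q)),2,(0,255,0),-1)
    return k
cv2.imwrite("pics/e.png",np.hstack([c(a,"scene",172,144,36),c(b,"top",360,180,36)]))
```

```text
seat 13.6 pos [ 0.5658 -0.259   0.1101] rpy [-180.     0.   173.5] F [ 0.3 -0.2  5.1] w 0.0427 q6 -30.1
55 13.88 pos [ 0.5653 -0.2587  0.109 ] rpy [ 1.800e+02 -1.000e-01  1.735e+02] F [-0.3 -0.4  0.7] w 0.0549 q6 -30.1
open 14.29 pos [ 0.5654 -0.2588  0.1094] rpy [180.   -0.  173.5] F [ 0.4 -0.6 -0.1] w 0.085 q6 -30.1
up 15.53 pos [ 0.5651 -0.2586  0.2383] rpy [ 1.799e+02 -1.000e-01  1.735e+02] F [ 0.2 -0.2 -0.7] w 0.085 q6 -30.1
away 17.96 pos [ 0.0785 -0.5949  0.3039] rpy [-180.    0.   85.] F [0.6 0.1 0.2] w 0.085 q6 -0.0
```

View pics/e.png

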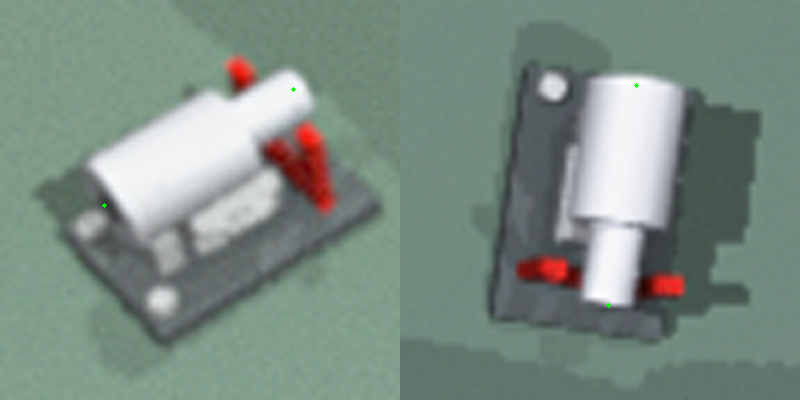

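Final view: the full diameter lies in the V and the nose sits between the red posts (top crop, nose at (612,280), posts at (550,268) and (665,285)). The end dots match to about 1 mm, and the sleeve is free and level.

Run:
```python
from h import *
a=cv2.imread("pics/top0.png");b=cv2.imread("pics/e_t.png")
h=lambda i:cv2.cvtColor(i,cv2.COLOR_BGR2HSV)
for i in(a,b):
    m=cv2.inRange(h(i),(15,120,120),(32,255,255));m[:,:125]=0;m[:,185:]=0;M=cv2.moments(m,True);print("brass",M["m10"]/M["m00"],M["m01"]/M["m00"])
robot.job_done();st()
```

```text
brass 151.4939577039275 184.7356495468278
brass 151.77117384843982 184.79197622585437
the job is handed in; nothing more can be done
the job is handed in; nothing more can be done
```

The aluminium sleeve now lies in the V-block, released, with its nose in the gap of the red fork. I handed the job in at about 18 s of the 54 s allowed.

- **Feeling:** I pinched the end at -y before lifting. The jaws closed to 22 mm against a nominal 24 mm; the later grip on the 44 mm body read 42.5 mm, also about 2 mm under. So the nose was at that end.
- **Placing:** I gripped the full diameter near the centre of mass, lifted, turned it by 98° and lowered it with a force guard. It touched down at the expected height (about 5 N, almost no sideways force), and only then did I let go.
- **Last checks:** Both views show the sleeve lying level, with its nose between the posts. The end positions match the plan to about 1 mm in the top view. The brass sleeve did not move (shift under 0.3 px).
- **Disagreements:** The scene view was off from the top view by about 2 px (3 to 5 mm) throughout. Reading the base plate edges gave 1 to 3 mm of uncertainty in lengthwise centring, while the distance to the fork agreed to about 1 mm.

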